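# Load the colorimeter and hold its sprung shutter at the mark

### The job

Put the vial with the blue contents into the round well of the white colorimeter, upright and fully down, and let go of it. Then take the black handle of the shutter, pull it out against its spring until the yellow pointer lines up with the red marker, and finish while still holding it there for the reading: do not let go at the end. Do not shift the red marker, and leave the tan vial, the white bottle and the small beaker where they stand.

Things in the scene. Friction and masses are not known exactly. Their poses are not given: they have to be found in the camera images.
- vial_blue: The sample vial to load: loose clear glass vial with blue contents and a black cap, 22 mm diameter, 59 mm tall, upright; grasp it by the cap and neck. Origin at the centre of its underside, z up.
- vial_tan: The other vial, same size and black cap but tan contents (22 mm diameter, 59 mm tall). Leave it. Origin at the centre of its underside.
- white_bottle: Loose white plastic bottle, 48 mm diameter, 78 mm tall. Leave it. Origin at the centre of its underside.
- small_beaker: Loose clear small beaker, 59 mm diameter, 72 mm tall. Leave it. Origin at the centre of its underside.
- colorimeter: The colorimeter, fixed to the bench. Origin on the bench surface; its own -x is the way the shutter pulls out (roughly toward the robot), z up. Dark base plate 235 x 110 x 12 mm, from x = -135 to +100 mm. White housing with the well: x = 16 to 94 mm, y = -50 to 50 mm, flat top 50 mm above the bench.
- well (a point): Centre of the floor of the vial well, 24 mm above the bench; axes as the colorimeter's. The well is a round hole 25.5 mm wide with a 2 mm chamfer, 26 mm deep, open at the housing's top; a seated vial stands 33 mm out of it.
- shutter: The sprung shutter slide with its black handle. It slides only along the colorimeter's x; pulled toward -x by 0 (shut, where the spring returns it) to 80 mm (end stop). The spring pulls back with 6 N when shut, and 1.2 N more for each 10 mm pulled. Origin in the blade below the handle, 15 mm above the bench.
- grip (a point): Point in the handle to grip, 48 mm above the bench. The handle is an upright black tab 12 mm thick (along the colorimeter's x), 30 mm wide (along y), its top 62 mm and its foot 23 mm above the bench. When shut it stands 60 mm clear of the housing's front.
- pointer (a point): Tip of the thin yellow pointer, which moves with the handle (41 mm to its +y side, 24 mm above the bench).
- mark (a point): Tip of the red marker on the white scale bar, 24 mm above the bench; axes as the colorimeter's. It is set 25 to 60 mm from the shut pointer, along the colorimeter's -x, and stays where it is (stiff: it takes 20 N to shift); the pointer's tip comes level with it along x.
Not all that is in view belongs to the job. Leave any turquoise look-alike of the vial_blue alone.

How it is judged:
On the way, in this order (a step that is already met when the one before it is completed fails the run):
1. the blue vial stands fully down in the well and is let go (horizontal distance between vial_blue and well below 0.004 m and z of vial_blue in the frame of well below 0.003 m and angle between vial_blue's own z axis and vertical below 0.1 rad and contact force between the fingers and vial_blue below 0.1 N), for 0.2 s.
2. the fingers have pulled the shutter's pointer to the red marker (x of pointer in the frame of mark between -0.003 and 0.003 m and contact force between the fingers and shutter above 2 N), for 0.3 s.
At the end, for the whole second after the job is handed in: The fingers still hold the shutter (more than 2 N of contact), at rest, with the yellow pointer within 3 mm of the red marker along the slide; the blue vial stands in the well, within 4 mm of its centre, within 3 mm of its floor and within 0.1 rad of upright (all of step 2 and linear speed of shutter below 0.01 m/s and horizontal distance between vial_blue and well below 0.004 m and z of vial_blue in the frame of well below 0.003 m and angle between vial_blue's own z axis and vertical below 0.1 rad); the arm keeps its last pose, push and grip.
It fails at once if the red marker is shifted more than 3 mm (distance of mark from where it was at the start of the episode above 0.003 m).
It fails at once if the tan vial is moved more than 20 mm (distance of vial_tan from where it was at the start of the episode above 0.02 m).
It fails at once if the white bottle is moved more than 20 mm (distance of white_bottle from where it was at the start of the episode above 0.02 m).
It fails at once if the small beaker is moved more than 20 mm (distance of small_beaker from where it was at the start of the episode above 0.02 m).
It also fails if it takes over 48 s, if anything falls off the work surface, if the arm or the gripper's body presses on something with over 40 N, if the wrist force passes 120 N, or if a joint passes its speed limit or range.

### The arm

A 6-joint arm with a two-finger parallel gripper is mounted at the origin on a cart in front of the work surface, level with it; the furniture and walls round the work are solid. World frame = base frame: x ahead of the robot, y to its left, z up, the work surface at z = 0. Lengths are in m, angles in rad, forces in N, time in s.
With the tool pointing down it reaches from about 0.25 to 0.775 m from the base axis. Payload 8.9 kg.
Tool frame: the origin (TCP) lies on the centre line of the jaws, within the pads' length; the fingertips stand 11 mm ahead of it and the grasp point (between the pads) lies 8 mm behind it; z points along the fingers, y is the line along which they close (so a half turn about z gives the same grasp; the last joint's range is limited). The gripper opens to 85 mm and grips with 20 to 120 N. Pads are 22 mm wide; open, the fingers measure 114 mm over their backs; the gripper's body (76 mm by 85 mm) begins 54 mm behind the grasp point. The pads swing forward as they close: fully open they stand 13 mm farther back than shut.
Start: joints at [0.987, 0.291, -0.153, 1.127, 0, 1.431], TCP at [0.226, 0.474, 0.242] pointing down, gripper open.
Joint ranges: [-2.52, 2.52], [-0.91, 1.74], [-1.3, 1.37], [-1.96, 2.02], [-1.52, 1.47], [-3.14, 3.14]. Speed limits (rad/s): [2.22, 2.22, 2.79, 3.14, 3.14, 3.14].

### API

Orientations are given as a unit quaternion [w, x, y, z].
In Python, from bench import sense, viewer, ticket gives the robot as it stands.
- The arm moves only by the shell command python3 -m handwheel 'ROWS'. ROWS is JSON, a list of rows, each an object with "fingers": the finger opening in m, from 0 to 0.0854; "xyz": the shift along the tool's x, y, z in m, a list of three; "twist": the turn about the tool's z in degrees. A call has 1 to 12 rows; each row shifts and turns the commanded pose from where the row before left it, along the tool's axes as they then stand; what a row does not reach is not made up. A row lasts 1/10 s, in which the tool goes at most 50 mm and 8.59 degrees, less where a joint would pass 70% of its speed; a pose out of reach is approached as far as the arm can. A call is refused whole if a number of a shift passes 0.05 or a number of a turn 8.59, either way. A call with a gripper value outside its range is refused whole. The fingers move at their own pace and stop on an object; the grip force is fixed at half the most. Time passes only in rows, so rows that do not move let the fingers close. It gives the time, the measured TCP pose, the force, the opening and the grip force at its end, in the units of the state.
- sense(): the state, without advancing time (a new reading comes with each control period).
- viewer.read_camera(name): name is "side" or "top"; returns the picture (480x640x3 uint8, red, green, blue); there is no depth.
- viewer.calibration(name): a dict with "intrinsics" (3x3 intrinsics, pixels), "R" (3x3) and "t" (3): a world point X has camera coordinates R X + t. Camera axes: x right, y down, z forward; pixel columns grow to the right and rows downward; lengths in m; the calibration is good to about 2 mm. A picture is of the moment at which its call begins. calibration takes no time and is no camera call.
- ticket.sign_off(): hands the job in; it is judged then, once.
The state is a dict: "t": time; "joint_pos": joint angles; "dq": joint speeds; "joint_efforts": joint torques, N m; "position": TCP position; "tool_rot": TCP orientation; "wrist_force": force on the tool from outside, world axes, zero at the start; "wrist_torque": the same for the moment, N m; "gripper_width": finger opening in m; "finger_force": force on a finger pad.
Only numpy, scipy, OpenCV 4.12 (cv2) and the standard library are available. Lean on these libraries where they do the work, as an engineer would, in place of code of your own. Each camera call takes 0.05 s, during which the arm holds its last target. There are 200 camera calls.

## Working session

There is one attempt and no reset: what is moved stays moved. The work goes in short steps, Python scripts to look and compute and a shell command to move; the robot and the scene stay as the last step left them, time stands still between calls to the robot, and variables do not carry over. Pictures are saved under pics/ and viewed, at most 12 in all, crops included, and the job is handed in when it is done.

```bash
mkdir -p pics; python3 - <<'E'
from bench import sense, viewer
import cv2
for n in("side","top"):
    im=viewer.read_camera(n); cv2.imwrite(f"pics/{n}0.png",im[:,:,::-1]); c=viewer.calibration(n); print(n,c)
print(sense())
E
```

```text
side {'intrinsics': array([[605.41323057,   0.        , 329.03086516],
       [  0.        , 605.41323057, 235.35110461],
       [  0.        ,   0.        ,   1.        ]]), 'R': array([[-0.82969335, -0.55784188,  0.0205277 ],
       [-0.20417316,  0.26903613, -0.94124008],
       [ 0.51954044, -0.78513184, -0.33711383]]), 't': array([0.53717427, 0.1430832 , 0.93515995])}
top {'intrinsics': array([[621.04270898,   0.        , 326.05689582],
       [  0.        , 621.04270898, 231.93632889],
       [  0.        ,   0.        ,   1.        ]]), 'R': array([[ 0.01210108, -0.99992391, -0.0023973 ],
       [-0.99538971, -0.01181801, -0.09518223],
       [ 0.09514665,  0.00353805, -0.99545698]]), 't': array([0.12594901, 0.57473745, 1.0519543 ])}
{'t': 0.1, 'joint_pos': array([ 9.86679655e-01,  2.91200431e-01, -1.54003566e-01,  1.12669221e+00,
        2.17373676e-05,  1.43152255e+00]), 'dq': array([ 8.99381911e-05, -2.30292803e-03,  2.05814092e-03, -3.38204396e-05,
       -9.05341892e-04, -7.46401814e-05]), 'joint_efforts': array([ 6.98015483e-04, -5.37978244e+01,  3.31918323e+01,  9.36026248e-03,
       -2.54786992e-04, -1.85624401e-05]), 'position': array([0.22569903, 0.47362191, 0.24181958]), 'tool_rot': array([-2.04767222e-04,  2.20592037e-01,  9.75366009e-01, -5.10511523e-04]), 'wrist_force': array([-1.00188057,  0.06111418, -0.00356889]), 'wrist_torque': array([-0.03368346,  0.00315263, -0.00046456]), 'finger_force': 0.0, 'gripper_width': 0.08537423942000245}
```

View pics/top0.png

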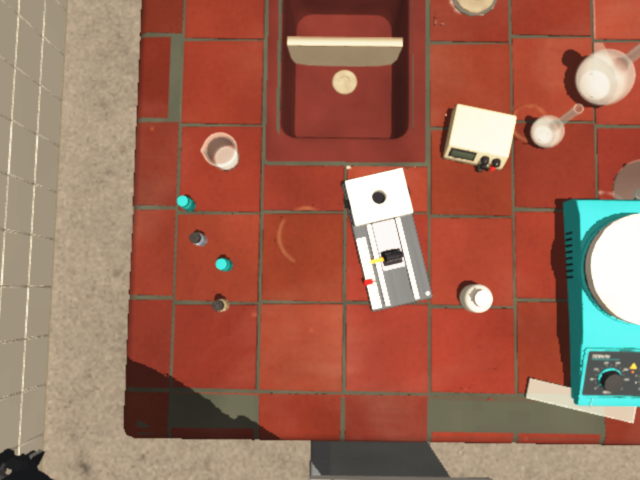

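View pics/side0.png

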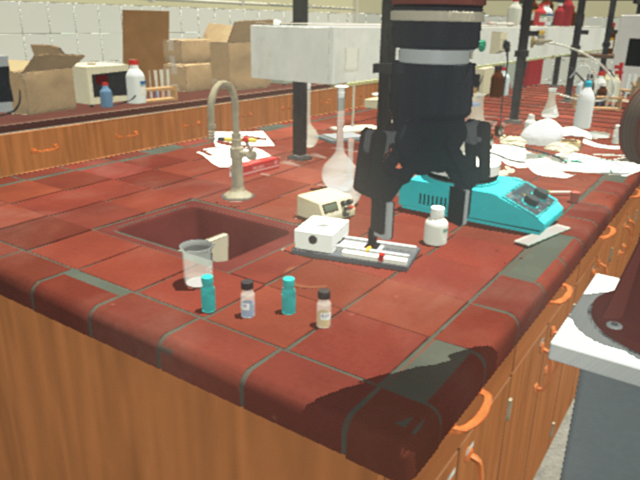

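The top view shows the blue vial at about (198,238), the tan at (221,304), turquoise look-alikes at (186,202) and (223,264), the well at (379,197), the handle at (392,257), the yellow pointer at (377,261) and the red marker at (368,282). In the side view the blue vial is at about (248,300). I'll zoom in next.

```bash
python3 - <<'E'
import cv2,numpy as np
t=cv2.imread("pics/top0.png"); s=cv2.imread("pics/side0.png")
a=cv2.resize(t[180:320,170:270],None,fx=4,fy=4,interpolation=2)[:560]
b=cv2.resize(t[160:320,335:437],None,fx=3.5,fy=3.5,interpolation=2)
d=np.zeros((560,a.shape[1]+b.shape[1],3),np.uint8); d[:a.shape[0],:a.shape[1]]=a; d[:,a.shape[1]:]=b
cv2.imwrite("pics/zt.png",d)
cv2.imwrite("pics/zs.png",cv2.resize(s[210:335,185:425],None,fx=3.3,fy=3.3,interpolation=2)); print(d.shape)
E
```

```text
(560, 757, 3)
```

View pics/zt.png

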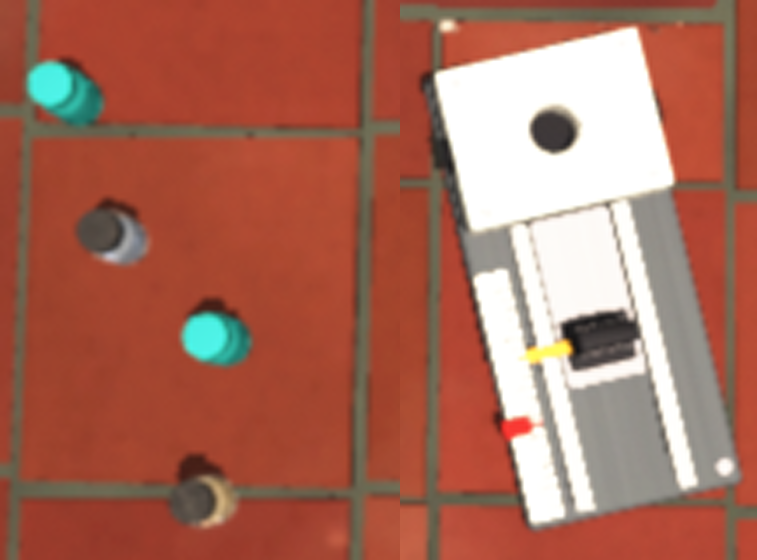

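View pics/zs.png

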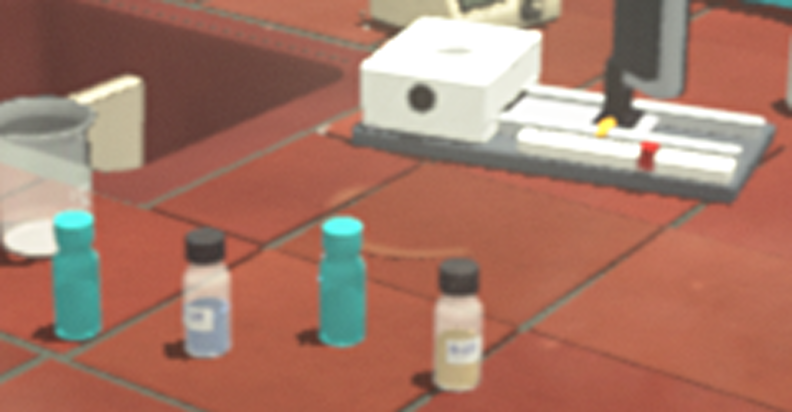

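The zoom shows the blue vial's cap top at about (195,237) in the top view. The well mouth is at (379,197), the yellow tip at about (372,261) and the red marker at about (366,282).

```bash
cat > h.py <<'E'
import cv2,numpy as np
from bench import sense, viewer
def ray(n,uv):
    c=viewer.calibration(n);R=c["R"];d=R.T@np.linalg.inv(c["intrinsics"])@[uv[0],uv[1],1.];return -R.T@c["t"],d
def onz(n,uv,z):
    o,d=ray(n,uv);return o+d*(z-o[2])/d[2]
def proj(n,X):
    c=viewer.calibration(n);p=c["intrinsics"]@(c["R"]@np.asarray(X)+c["t"]);return p[:2]/p[2]
def cross(a,b):
    (o1,d1),(o2,d2)=ray("top",a),ray("side",b)
    s=np.linalg.lstsq(np.c_[d1,-d2],o2-o1,rcond=None)[0];p,q=o1+s[0]*d1,o2+s[1]*d2;return (p+q)/2,np.linalg.norm(p-q)
def blobs(m,box,amin=8):
    x0,y0,x1,y1=box;k=np.zeros(m.shape,np.uint8);k[y0:y1,x0:x1]=m[y0:y1,x0:x1]
    n,l,s,c=cv2.connectedComponentsWithStats(k);return [(s[i].tolist(),c[i].round(2).tolist()) for i in range(1,n) if s[i][4]>=amin],l
E
python3 - <<'E'
from h import *
t=cv2.imread("pics/top0.png");s=cv2.imread("pics/side0.png")
ht=cv2.cvtColor(t,40).astype(int);hs=cv2.cvtColor(s,40).astype(int)
dark=lambda h:((h[...,2]<115)&(h[...,1]<110)).astype(np.uint8)
print("cap blue top",blobs(dark(ht),(185,225,212,250))[0]);print("cap tan top",blobs(dark(ht),(210,292,232,315))[0])
print("cap side",blobs(dark(hs),(236,275,262,295))[0],blobs(dark(hs),(312,285,336,302))[0])
print("well",blobs((ht[...,2]<150).astype(np.uint8),(367,186,391,209))[0])
w=((ht[...,2]>215)&(ht[...,1]<40)).astype(np.uint8)
k=np.zeros_like(w);k[160:228,340:420]=w[160:228,340:420]
k=cv2.morphologyEx(k,cv2.MORPH_OPEN,np.ones((9,9)))
c=max(cv2.findContours(k,0,2)[0],key=cv2.contourArea);r=cv2.minAreaRect(c);b=cv2.boxPoints(r);print("house",r)
P=[onz("top",p,.05)for p in b];print(np.round(P,4),[np.linalg.norm(P[i]-P[i-1]).round(4) for i in range(4)],np.mean(P,0))
y=((ht[...,0]>18)&(ht[...,0]<35)&(ht[...,1]>140)&(ht[...,2]>150)).astype(np.uint8)
re=(((ht[...,0]<6)|(ht[...,0]>174))&(ht[...,1]>200)&(ht[...,2]>180)).astype(np.uint8)
for nm,m in(("yel",y),("red",re)):
    B,l=blobs(m,(355,250,392,295),4);print(nm,B)
print("handle",blobs((ht[...,2]<75).astype(np.uint8),(380,240,410,275))[0])
for nm,uv,z in(("cap",(194.6,237.2),.059),("well",(378.9,197),.05)):print(nm,onz("top",uv,z))
E
```

```text
cap blue top [([190, 232, 11, 11, 104], [195.09, 237.19]), ([201, 233, 5, 6, 9], [203.22, 235.33])]
cap tan top [([210, 299, 14, 12, 106], [217.1, 304.57])]
cap side [([241, 279, 12, 11, 105], [246.93, 284.39])] [([318, 289, 12, 11, 93], [323.44, 294.62])]
well [([372, 192, 13, 12, 121], [378.44, 197.07])]
house ((378.5603332519531, 196.69606018066406), (46.66384506225586, 59.50190734863281), 77.27564239501953)
[[ 0.6601  0.1024  0.05  ]
 [ 0.684   0.0028  0.05  ]
 [ 0.6054 -0.0147  0.05  ]
 [ 0.5818  0.0841  0.05  ]] [np.float64(0.0804), np.float64(0.1024), np.float64(0.0805), np.float64(0.1016)] [0.63282088 0.04364816 0.05      ]
yel [([372, 257, 12, 6, 32], [377.41, 259.69])]
red [([364, 281, 7, 4, 18], [366.56, 281.89])]
handle [([382, 250, 21, 14, 160], [391.35, 254.68])]
cap [0.55863026 0.35434727 0.059     ]
well [0.63215279 0.04307807 0.05      ]
```

```bash
python3 -m handwheel '[{"fingers":0.05,"xyz":[0,0,0],"twist":-8.5},{"fingers":0.05,"xyz":[0,0,0],"twist":-8.5},{"fingers":0.05,"xyz":[0,0,0],"twist":-8.5},{"fingers":0.05,"xyz":[-0.04,-0.015,0],"twist":0},{"fingers":0.05,"xyz":[-0.04,-0.015,0],"twist":0},{"fingers":0.05,"xyz":[-0.04,-0.015,0],"twist":0},{"fingers":0.05,"xyz":[-0.04,-0.015,0],"twist":0},{"fingers":0.05,"xyz":[-0.04,-0.015,0],"twist":0},{"fingers":0.05,"xyz":[-0.04,-0.015,0],"twist":0},{"fingers":0.05,"xyz":[-0.04,-0.015,0],"twist":0},{"fingers":0.05,"xyz":[-0.04,-0.015,0],"twist":0},{"fingers":0.05,"xyz":[0,0,0],"twist":0}]'
python3 - <<'E'
from h import *
print(sense()["joint_pos"])
print(onz("top",(195.1,237.2),.057),cross((195.1,237.2),(246.9,284.4)),cross((217.1,304.6),(323.4,294.6)))
t=cv2.imread("pics/top0.png");h=cv2.cvtColor(t,40).astype(int)
m=((abs(h[...,0]-88)<8)&(h[...,1]>120)).astype(np.uint8)
print([(b,onz("top",b[1],.04)) for b in blobs(m,(170,190,240,280))[0]])
print("ptr",onz("top",(371.9,260.5),.024),"red",onz("top",(366.6,281.9),.024))
E
```

```text
t: 1.3
position: [0.5501, 0.3513, 0.2408]
tool_rot: [0.0, 0.002, 1.0, -0.001]
wrist_force: [-1.0, 0.2, 0.1]
gripper_width: 0.0502
finger_force: 0.0
[ 4.56966813e-01  5.43144338e-01  2.31930969e-01  1.25973824e+00
 -1.17779666e-03  4.61101332e-01]
[0.55880933 0.35393386 0.057     ] (array([0.56014668, 0.35572908, 0.05198189]), np.float64(0.0022759336083915593)) (array([0.44647567, 0.31480717, 0.05123068]), np.float64(0.0011480899478432344))
[(([177, 196, 18, 15, 192], [185.67, 202.72]), array([0.61979806, 0.37580674, 0.04      ])), (([216, 258, 16, 13, 161], [223.48, 264.07]), array([0.51470888, 0.30754688, 0.04      ]))]
ptr [0.52466127 0.05265793 0.024     ] red [0.48751391 0.06163888 0.024     ]
```

```bash
python3 -m handwheel '[{"fingers":0.05,"xyz":[-0.009,0.003,0.03],"twist":0},{"fingers":0.05,"xyz":[0,0,0.03],"twist":0},{"fingers":0.05,"xyz":[0,0,0.03],"twist":0},{"fingers":0.05,"xyz":[0,0,0.02],"twist":0},{"fingers":0.05,"xyz":[0,0,0],"twist":0}]'
python3 - <<'E'
from h import *
import cv2
t=viewer.read_camera("top")[:,:,::-1];s=viewer.read_camera("side")[:,:,::-1]
d=np.hstack([cv2.resize(t[190:310,160:260],(380,456),interpolation=2),cv2.resize(s[210:330,195:295],(380,456),interpolation=2)])
cv2.imwrite("pics/pre.png",d)
E
```

```text
t: 1.8
position: [0.5525, 0.3561, 0.1289]
tool_rot: [-0.003, -0.0, 1.0, -0.001]
wrist_force: [-1.5, -1.2, 1.0]
gripper_width: 0.0498
finger_force: 0.0
```

View pics/pre.png

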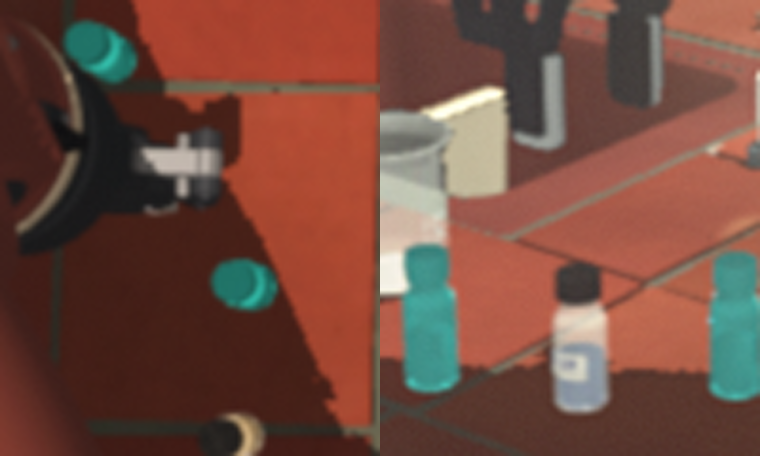

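The gripper is above the blue vial and open across it, with both look-alikes clear. I'll let it settle and read the pose.

```bash
python3 -m handwheel '[{"fingers":0.05,"xyz":[0,0,0],"twist":0},{"fingers":0.05,"xyz":[0,0,0],"twist":0},{"fingers":0.05,"xyz":[0,0,0],"twist":0}]'
```

```text
t: 2.2
position: [0.5554, 0.3573, 0.1334]
tool_rot: [0.001, -0.0, 1.0, 0.0]
wrist_force: [0.1, -0.1, -0.3]
gripper_width: 0.0502
finger_force: 0.0
```

```bash
python3 -m handwheel '[{"fingers":0.05,"xyz":[-0.0035,-0.003,0.02],"twist":0},{"fingers":0.05,"xyz":[0,0,0.02],"twist":0},{"fingers":0.05,"xyz":[0,0,0.02],"twist":0},{"fingers":0.05,"xyz":[0,0,0.01],"twist":0},{"fingers":0.05,"xyz":[0,0,0.01],"twist":0},{"fingers":0.05,"xyz":[0,0,0],"twist":0},{"fingers":0.05,"xyz":[0,0,0],"twist":0},{"fingers":0.05,"xyz":[0,0,0],"twist":0}]'
```

```text
t: 3.0
position: [0.559, 0.3543, 0.0533]
tool_rot: [0.001, -0.0, 1.0, 0.0]
wrist_force: [-0.1, 0.5, 0.3]
gripper_width: 0.0503
finger_force: 0.0
```

```bash
python3 -m handwheel '[{"fingers":0.03,"xyz":[0,0,0.001],"twist":0},{"fingers":0.02,"xyz":[0,0,0],"twist":0},{"fingers":0.01,"xyz":[0,0,0],"twist":0},{"fingers":0.005,"xyz":[0,0,0],"twist":0},{"fingers":0.005,"xyz":[0,0,0],"twist":0},{"fingers":0.005,"xyz":[0,0,0],"twist":0},{"fingers":0.005,"xyz":[0,0,0],"twist":0}]'
```

```text
t: 3.7
position: [0.5587, 0.3542, 0.0517]
tool_rot: [0.0, -0.0, 1.0, 0.0]
wrist_force: [-0.5, 0.9, 5.2]
gripper_width: 0.0197
finger_force: 58.4
```

```bash
python3 -m handwheel '[{"fingers":0.005,"xyz":[0,0,-0.01],"twist":0},{"fingers":0.005,"xyz":[0,0,-0.02],"twist":0},{"fingers":0.005,"xyz":[0,0,-0.03],"twist":0},{"fingers":0.005,"xyz":[0,0,-0.03],"twist":0},{"fingers":0.005,"xyz":[0,0,-0.02],"twist":0},{"fingers":0.005,"xyz":[-0.01,-0.03,0],"twist":0},{"fingers":0.005,"xyz":[-0.01,-0.035,0],"twist":0},{"fingers":0.005,"xyz":[-0.01,-0.035,0],"twist":0},{"fingers":0.005,"xyz":[-0.01,-0.035,0],"twist":0},{"fingers":0.005,"xyz":[-0.01,-0.035,0],"twist":0},{"fingers":0.005,"xyz":[-0.01,-0.035,0],"twist":0},{"fingers":0.005,"xyz":[-0.01,-0.035,0],"twist":0}]'
python3 -m handwheel '[{"fingers":0.005,"xyz":[0,-0.035,0],"twist":0},{"fingers":0.005,"xyz":[0,-0.03,0],"twist":0},{"fingers":0.005,"xyz":[0,0,0],"twist":0},{"fingers":0.005,"xyz":[0,0,0],"twist":0},{"fingers":0.005,"xyz":[0,0,0],"twist":0},{"fingers":0.005,"xyz":[0,0,0],"twist":0}]'
python3 - <<'E'
from h import *
p=sense()["position"];print(p)
t=viewer.read_camera("top")[:,:,::-1];s=viewer.read_camera("side")[:,:,::-1]
cv2.imwrite("pics/t2.png",t);cv2.imwrite("pics/s2.png",s)
q=proj("side",p-[0,0,.05]);u,v=q.astype(int);print(q, u-50,v-60)
d=np.hstack([cv2.resize(t[150:270,320:440],(400,400),interpolation=2),cv2.resize(s[v-60:v+60,u-60:u+60],(400,400),interpolation=2)])
cv2.imwrite("pics/held.png",d)
for z in(.0,-.051,-.03):print(z,proj("side",p+[0,0,z]).round(1),proj("top",p+[0,0,z]).round(1))
E
```

```text
t: 4.9
position: [0.6284, 0.1124, 0.1616]
tool_rot: [-0.0, -0.0, 1.0, -0.0]
wrist_force: [0.9, -0.2, 0.1]
gripper_width: 0.0195
finger_force: 58.2
t: 5.5
position: [0.6284, 0.0501, 0.1614]
tool_rot: [-0.0, -0.001, 1.0, 0.0]
wrist_force: [-0.5, 0.4, 0.4]
gripper_width: 0.0195
finger_force: 58.2
[0.62839962 0.05012353 0.1613797 ]
[323.98241923 196.22348604] 273 136
0.0 [324.4 171.3] [380.3 188.4]
-0.051 [324.  196.7] [377.6 193.6]
-0.03 [324.2 186.3] [378.7 191.5]
```

View pics/held.png

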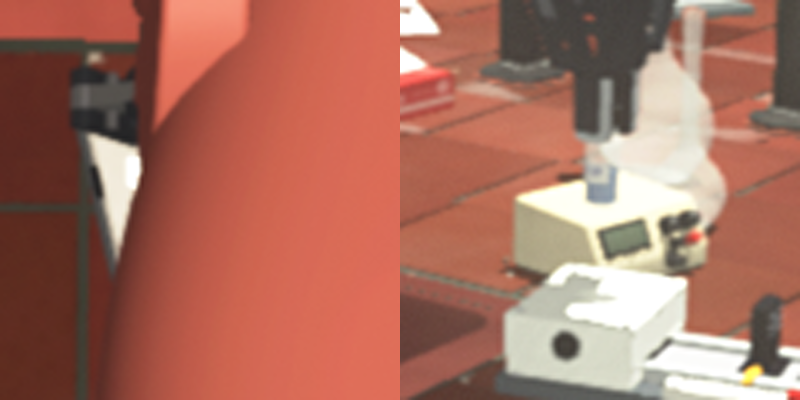

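The held picture shows the vial upright in the jaws, its base at about side pixel (323.3,195) and in line with the predicted tool axis to about 1 mm. Next I'll measure the well mouth and the blue contents in the side view.

```bash
python3 - <<'E'
from h import *
s0=cv2.imread("pics/side0.png");s=cv2.imread("pics/s2.png")
g=cv2.cvtColor(s0,6)
print(g[219:231,314:336])
for X in((.6328,.0436,.05),(.632,.043,.05)):print(proj("side",X))
h=cv2.cvtColor(s,40).astype(int)
m=((abs(h[...,0]-108)<14)&(h[...,1]>45)).astype(np.uint8);print(blobs(m,(310,175,340,205),5)[0])
for r in range(186,197):
    c=np.where(m[r,312:338])[0]+312
    if len(c):print(r,c.min(),c.max())
E
```

```text
[[255 255 255 255 255 255 255 255 255 255 255 255 255 255 255 255 255 255
  255 255 255 255]
 [255 255 255 255 255 255 255 255 255 255 255 255 255 255 255 255 255 255
  255 255 255 255]
 [255 255 255 255 255 255 255 255 255 255 255 255 255 255 255 255 255 255
  255 255 255 255]
 [255 255 255 255 255 255 255 255 255 255 255 255 255 255 255 255 255 255
  255 255 255 255]
 [255 255 255 255 255 255 255 255 255 255 255 255 255 255 255 255 255 255
  255 255 255 255]
 [255 255 255 255 255 254 251 246 244 244 242 245 253 255 255 255 255 255
  255 255 255 255]
 [255 255 255 250 239 234 227 221 219 220 220 222 229 243 254 255 255 255
  255 255 255 255]
 [255 255 255 255 254 252 249 245 244 244 244 247 252 255 255 255 255 255
  255 255 255 255]
 [255 255 255 255 255 255 255 255 255 255 255 255 255 255 255 255 255 255
  255 255 255 255]
 [255 255 255 255 255 255 255 255 255 255 255 255 255 255 255 255 255 255
  255 255 255 255]
 [255 255 255 255 255 255 255 255 255 255 255 255 255 255 255 255 255 255
  255 255 255 255]
 [255 255 255 255 255 255 255 255 255 255 255 255 255 255 255 255 255 255
  255 255 255 255]]
[323.46451221 224.64408548]
[323.96314592 224.64553173]
[]
```

```bash
python3 -m handwheel '[{"fingers":0.005,"xyz":[-0.0046,-0.0061,0],"twist":0},{"fingers":0.005,"xyz":[0,0,0.02],"twist":0},{"fingers":0.005,"xyz":[0,0,0.02],"twist":0},{"fingers":0.005,"xyz":[0,0,0.012],"twist":0},{"fingers":0.005,"xyz":[0,0,0],"twist":0},{"fingers":0.005,"xyz":[0,0,0],"twist":0},{"fingers":0.005,"xyz":[0,0,0],"twist":0},{"fingers":0.005,"xyz":[0,0,0],"twist":0}]'
python3 - <<'E'
from h import *
s=viewer.read_camera("side")[:,:,::-1]
cv2.imwrite("pics/s3.png",s)
cv2.imwrite("pics/s3z.png",cv2.resize(s[185:255,290:370],(800,600)[:1]*1+(700,) if 0 else (680,595),interpolation=2))
p=sense()["position"];print(p,proj("side",p-[0,0,.051]))
E
```

```text
t: 6.4
position: [0.6338, 0.0429, 0.1103]
tool_rot: [0.001, -0.0, 1.0, -0.0]
wrist_force: [-0.5, 0.2, 0.3]
gripper_width: 0.0199
finger_force: 58.2
[0.63362433 0.04289974 0.1101498 ] [323.40208098 220.14067527]
```

View pics/s3z.png

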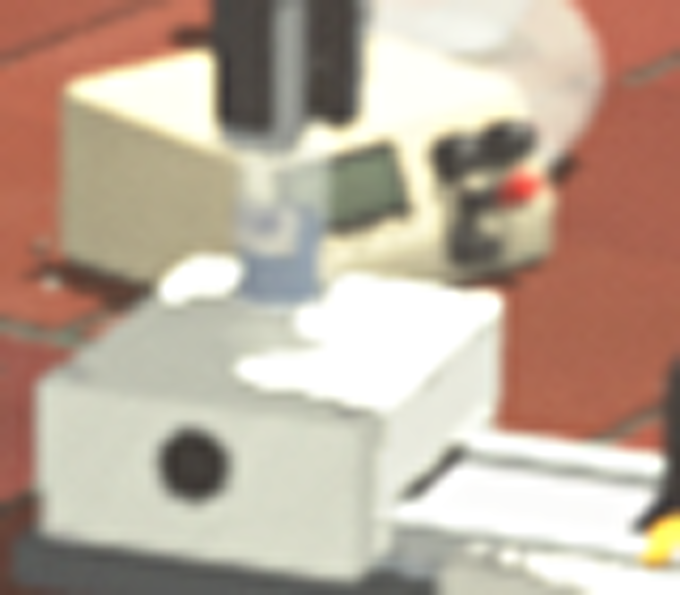

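The vial hangs just above the well mouth. Its base is centred at u≈323.2 and the well at u≈322.7, so I'll lower it carefully.

```bash
python3 -m handwheel '[{"fingers":0.005,"xyz":[0.0005,0.001,0.006],"twist":0},{"fingers":0.005,"xyz":[0,0,0.004],"twist":0},{"fingers":0.005,"xyz":[0,0,0.003],"twist":0},{"fingers":0.005,"xyz":[0,0,0],"twist":0},{"fingers":0.005,"xyz":[0,0,0],"twist":0}]'
```

```text
t: 6.95
position: [0.6325, 0.0439, 0.0962]
tool_rot: [-0.0, -0.0, 1.0, 0.0]
wrist_force: [0.6, -0.1, 0.0]
gripper_width: 0.0199
finger_force: 58.2
```

Base at about 0.0445, already below the rim without any contact force. Continuing down.

```bash
python3 -m handwheel '[{"fingers":0.005,"xyz":[0,0,0.005],"twist":0},{"fingers":0.005,"xyz":[0,0,0.005],"twist":0},{"fingers":0.005,"xyz":[0,0,0.004],"twist":0},{"fingers":0.005,"xyz":[0,0,0.003],"twist":0},{"fingers":0.005,"xyz":[0,0,0.002],"twist":0},{"fingers":0.005,"xyz":[0,0,0],"twist":0},{"fingers":0.005,"xyz":[0,0,0],"twist":0}]'
```

```text
t: 7.65
position: [0.6327, 0.0439, 0.0774]
tool_rot: [0.0, -0.0, 1.0, 0.0]
wrist_force: [-0.1, 0.0, -0.7]
gripper_width: 0.0195
finger_force: 58.2
```

```bash
python3 -m handwheel '[{"fingers":0.005,"xyz":[0,0,0.001],"twist":0},{"fingers":0.005,"xyz":[0,0,0.001],"twist":0},{"fingers":0.005,"xyz":[0,0,0],"twist":0},{"fingers":0.025,"xyz":[0,0,0],"twist":0},{"fingers":0.035,"xyz":[0,0,0],"twist":0},{"fingers":0.04,"xyz":[0,0,0],"twist":0},{"fingers":0.04,"xyz":[0,0,0],"twist":0},{"fingers":0.04,"xyz":[0,0,0],"twist":0},{"fingers":0.04,"xyz":[0,0,0],"twist":0}]'
python3 - <<'E'
from h import *
s=viewer.read_camera("side")[:,:,::-1]
cv2.imwrite("pics/s4.png",s)
cv2.imwrite("pics/s4z.png",cv2.resize(s[185:255,290:370],(680,595),interpolation=2))
E
```

```text
t: 8.55
position: [0.6326, 0.0439, 0.0753]
tool_rot: [-0.0, -0.0, 1.0, -0.0]
wrist_force: [-1.1, -0.6, 0.1]
gripper_width: 0.0401
finger_force: 0.0
```

View pics/s4z.png

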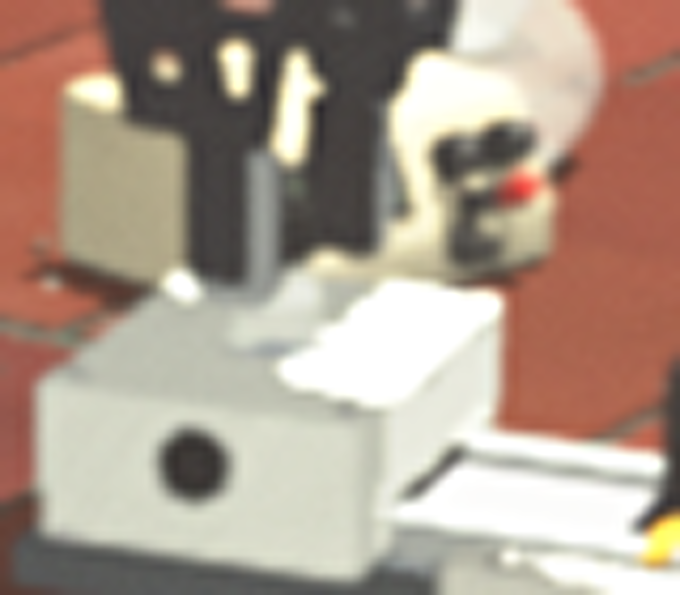

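The vial has dropped into the well and the fingers are open. I'll rise clear, turn toward the handle and check the vial.

```bash
python3 -m handwheel '[{"fingers":0.04,"xyz":[0,0,-0.01],"twist":0},{"fingers":0.04,"xyz":[0,0,-0.02],"twist":0},{"fingers":0.04,"xyz":[0,0,-0.03],"twist":0},{"fingers":0.04,"xyz":[0,0,-0.03],"twist":0},{"fingers":0.04,"xyz":[0.025,-0.005,0],"twist":0},{"fingers":0.04,"xyz":[0.025,-0.006,0],"twist":0},{"fingers":0.04,"xyz":[0.026,-0.006,0],"twist":0},{"fingers":0.04,"xyz":[0.026,-0.006,0],"twist":0},{"fingers":0.04,"xyz":[0,0,0],"twist":8.5},{"fingers":0.04,"xyz":[0,0,0],"twist":8.5},{"fingers":0.04,"xyz":[0,0,0],"twist":8.5},{"fingers":0.04,"xyz":[0,0,0],"twist":8.5}]'
python3 -m handwheel '[{"fingers":0.04,"xyz":[0,0,0],"twist":8.5},{"fingers":0.04,"xyz":[0,0,0],"twist":8.5},{"fingers":0.04,"xyz":[0,0,0],"twist":8.5},{"fingers":0.04,"xyz":[0,0,0],"twist":8.5},{"fingers":0.04,"xyz":[0,0,0],"twist":8.5},{"fingers":0.04,"xyz":[0,0,0],"twist":0},{"fingers":0.04,"xyz":[0,0,0],"twist":0},{"fingers":0.04,"xyz":[0,0,0],"twist":0}]'
python3 - <<'E'
from h import *
s=viewer.read_camera("side")[:,:,::-1]
cv2.imwrite("pics/s5.png",s);p=sense()["position"];print(sense()["joint_pos"],sense()["tool_rot"],p)
cv2.imwrite("pics/s5z.png",cv2.resize(s[170:280,290:425],(780,636)[:0] or (736,600),interpolation=2))
t=cv2.imread("pics/top0.png")
for z in(.05,.062):print(onz("top",(391.8,257.2),z),onz("top",(391.4,254.7),z))
for X in((.5305,.0202,.062),(.5305,.0202,.023)):print(proj("side",X),proj("top",X))
# red / yellow in side, initial
for f in("side0","s5"):
    h=cv2.cvtColor(cv2.imread(f"pics/{f}.png"),40).astype(int)
    y=((h[...,0]>18)&(h[...,0]<35)&(h[...,1]>120)&(h[...,2]>150)).astype(np.uint8)
    r=(((h[...,0]<5)|(h[...,0]>175))&(h[...,1]>200)&(h[...,2]>150)).astype(np.uint8)
    print(f,blobs(y,(350,230,390,270),4)[0],blobs(r,(365,240,400,270),4)[0])
E
```

```text
t: 9.8
position: [0.5308, 0.0208, 0.1662]
tool_rot: [0.0, 0.295, 0.955, 0.0]
wrist_force: [-0.2, -0.3, 0.0]
gripper_width: 0.0398
finger_force: 0.0
t: 10.6
position: [0.5307, 0.0209, 0.1656]
tool_rot: [0.0, 0.618, 0.786, 0.0]
wrist_force: [-0.3, 0.9, 1.1]
gripper_width: 0.0398
finger_force: 0.0
[-9.83479097e-02  3.57768310e-01 -2.68565440e-01  9.44247003e-01
  1.01102699e-06  1.23386881e+00] [9.06041467e-05 6.17930936e-01 7.86232375e-01 5.83881250e-05] [0.5306484  0.02089723 0.16551759]
[0.52935287 0.0208068  0.05      ] [0.53358674 0.02149341 0.05      ]
[0.52868136 0.02204084 0.062     ] [0.53286694 0.02271963 0.062     ]
[373.90834305 225.99000222] [392.90097217 256.12874781]
[373.0030707  244.81370674] [390.55102911 257.39417199]
side0 [([366, 245, 6, 6, 19], [368.42, 247.47])] []
s5 [([365, 246, 6, 5, 18], [367.72, 248.28])] []
```

View pics/s5z.png

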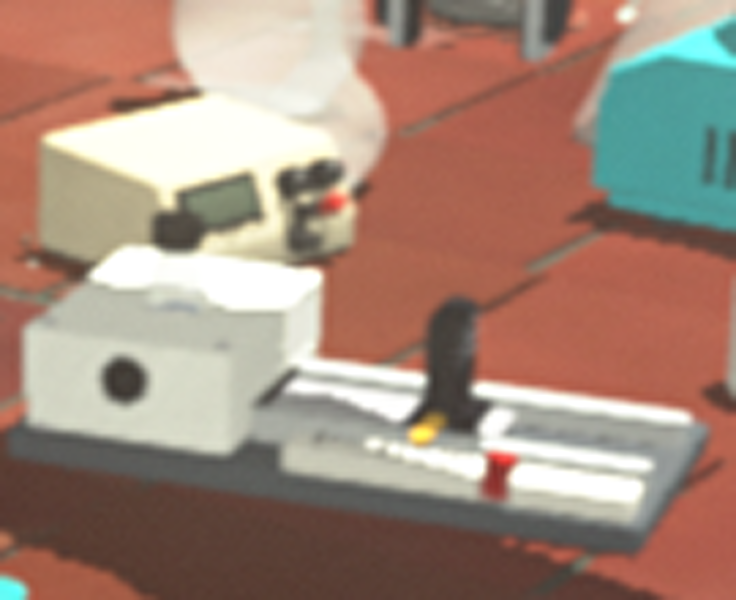

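The vial is seated, with its cap top at about side pixel (323,209); I expected a v of 208.5. The handle is centred at u≈373.5, the pointer tip is at about (367,249) and the red marker at about (381,255). Lowering onto the handle.

```bash
python3 -m handwheel '[{"fingers":0.04,"xyz":[0,0,0.03],"twist":0},{"fingers":0.04,"xyz":[0,0,0.03],"twist":0},{"fingers":0.04,"xyz":[0,0,0.025],"twist":0},{"fingers":0.04,"xyz":[0,0,0.02],"twist":0},{"fingers":0.04,"xyz":[0,0,0.01],"twist":0},{"fingers":0.04,"xyz":[0,0,0.007],"twist":0},{"fingers":0.04,"xyz":[0,0,0],"twist":0},{"fingers":0.04,"xyz":[0,0,0],"twist":0},{"fingers":0.04,"xyz":[0,0,0],"twist":0}]'
```

```text
t: 11.55
position: [0.5313, 0.0209, 0.0442]
tool_rot: [0.001, 0.619, 0.785, 0.0]
wrist_force: [0.1, -0.2, 0.0]
gripper_width: 0.0397
finger_force: 0.0
```

```bash
python3 -m handwheel '[{"fingers":0.03,"xyz":[0,0,0.003],"twist":0},{"fingers":0.02,"xyz":[0,0,0],"twist":0},{"fingers":0.01,"xyz":[0,0,0],"twist":0},{"fingers":0.0,"xyz":[0,0,0],"twist":0},{"fingers":0.0,"xyz":[0,0,0],"twist":0},{"fingers":0.0,"xyz":[0,0,0],"twist":0},{"fingers":0.0,"xyz":[0,0,0],"twist":0}]'
python3 - <<'E'
from h import *
s=viewer.read_camera("side")[:,:,::-1];cv2.imwrite("pics/s6.png",s)
print(sense()["position"])
h=cv2.cvtColor(s,40).astype(int);print(h[250:264,374:390,1]);print(h[250:264,374:390,0])
h=cv2.cvtColor(cv2.imread("pics/top0.png"),40).astype(int)
print("top red H S");print(h[277:287,360:380,0]);print(h[277:287,360:380,1])
print("yel S");print(h[254:266,366:388,1])
E
```

```text
t: 12.25
position: [0.532, 0.0212, 0.0406]
tool_rot: [0.001, 0.619, 0.786, 0.001]
wrist_force: [5.4, 2.0, -3.2]
gripper_width: 0.0112
finger_force: 58.8
[0.53201404 0.02122594 0.04061005]
[[  0   0   0   0   0   7   8  11  12  13  12  12   9   8  10  10]
 [  9   7   2   0   0   0   0   0   0   0   4   5   6   8   8   9]
 [ 14  15  14  14  15  18  28  30  20  13   5   0   0   0   0   0]
 [ 15  13  14  13  25  63 114 107  89  75  48  23  14  10   8   7]
 [ 19  20  20  23  47 108 162 169 175 158  83  34  19  16  16  15]
 [ 23  22  22  31  70 135 167 163 170 140  66  31  16  18  21  13]
 [ 23  21  22  33  71 139 168 162 164 120  63  32  21  21  15   1]
 [ 20  21  22  32  71 140 166 166 146  82  39  25  23  23  24  25]
 [ 21  20  23  37  83 152 170 168 124  55  25  21  21  22  22  23]
 [ 23  24  24  42  87 151 168 168 115  50  23  22  21  21  22  22]
 [ 21  23  24  41  80 122 147 149 111  51  25  20  22  22  21  21]
 [ 14  18  19  31  52  75  96  99  80  44  24  23  24  22  23  23]
 [  3   5  10  10  18  23  29  29  27  24  21  22  22  23  23  24]
 [  6   3   6   3   9   9  11  11   8  12
[... 2882 characters left out ...]
4  30  65 134 156 164 185 202
  164  20  23  20]
 [  2   4   4   8  34 122 166 159  88  70 122 134 143 155 158 160 172 196
  191  57  27  22]
 [  2   3   3   5  22 139 167 164 149 146 156 157 157 157 156 152 161 191
  184  80  21  26]
 [  1   1   4  17  50 136 156 160 158 150 135 129 127 126 125  86  84 137
  109  37  29  33]
 [  1   1  13  59  68 104 149 159 155  96  34  20  20  26  53  34  27  46
   34  23  23  26]
 [  1   1   3   7   9  33 119 130 130  73  12   3   3   4  12  23  15  31
   26  21  23  20]
 [  1   1   1   2   8  24  58  48  45  47  13   2   2   2   8  23  13  28
   29  24  26  25]
 [  1   1   1   3   4  14  33  18  18  32  14   2   2   2  10  29  16  18
   35  34  33  32]]
```

```bash
python3 -m handwheel '[{"fingers":0.0,"xyz":[0,-0.003,0],"twist":0},{"fingers":0.0,"xyz":[0,-0.004,0],"twist":0},{"fingers":0.0,"xyz":[0,-0.004,0],"twist":0},{"fingers":0.0,"xyz":[0,-0.004,0],"twist":0},{"fingers":0.0,"xyz":[0,-0.004,0],"twist":0},{"fingers":0.0,"xyz":[0,-0.004,0],"twist":0},{"fingers":0.0,"xyz":[0,-0.004,0],"twist":0},{"fingers":0.0,"xyz":[0,-0.003,0],"twist":0},{"fingers":0.0,"xyz":[0,0,0],"twist":0},{"fingers":0.0,"xyz":[0,0,0],"twist":0},{"fingers":0.0,"xyz":[0,0,0],"twist":0}]'
python3 - <<'E'
from h import *
s=viewer.read_camera("side")[:,:,::-1];cv2.imwrite("pics/s7.png",s)
t=viewer.read_camera("top")[:,:,::-1];cv2.imwrite("pics/t7.png",t)
p=sense()["position"];ex=np.array([np.cos(np.radians(13.2)),np.sin(np.radians(13.2)),0])
print("pull",(p-[.532,.0212,.0406])@ex)
d=np.hstack([cv2.resize(s[232:277,350:400],(480,432),interpolation=2),cv2.resize(t[230:320,345:410],(312,432),interpolation=2)])
cv2.imwrite("pics/z7.png",d)
a=onz("top",(370.5,261.7),.024);b=onz("top",(374,280.8),.024);print("need",(b-a)@ex)
# side: candidate axis line through red tip along local y
ey=np.array([-ex[1],ex[0],0])
for k in(0,.01,.02):print(proj("side",b+k*ey).round(1),end=" ")
E
```

```text
t: 13.4
position: [0.5037, 0.0143, 0.0406]
tool_rot: [0.001, 0.619, 0.786, 0.002]
wrist_force: [9.5, 3.3, -6.9]
gripper_width: 0.0111
finger_force: 58.5
pull -0.029132207430266753
need -0.03353403048781925
[384.2 253.2] [382.8 255. ] [381.3 256.8]
```

View pics/z7.png

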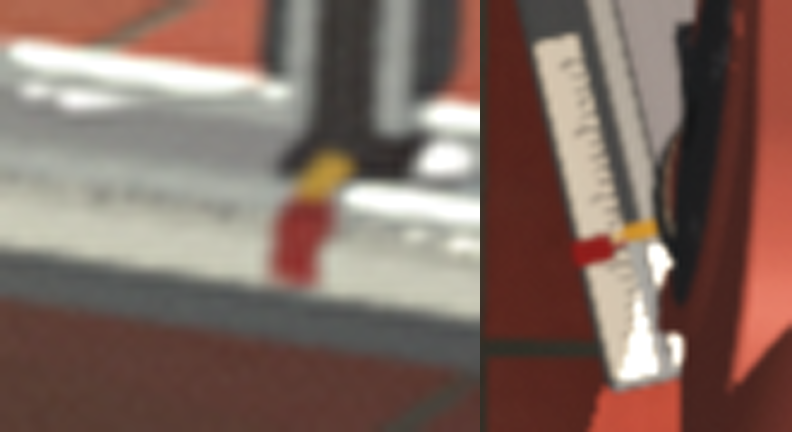

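The close-up shows the yellow pointer tip meeting the red marker, nearly in line. I'll measure the remaining offset along the slide.

```bash
python3 - <<'E'
from h import *
t=cv2.imread("pics/t7.png");h=cv2.cvtColor(t,40).astype(int)
o=onz("top",(378.56,196.7),.05)
for yaw in(12.8,13.2,13.6):
    ex=np.array([np.cos(np.radians(yaw)),np.sin(np.radians(yaw)),0]);ey=np.array([-ex[1],ex[0],0])
    for n,m in(("yel",(h[...,0]>12)&(h[...,0]<28)&(h[...,1]>110)),("red",((h[...,0]<4)|(h[...,0]>174))&(h[...,1]>120))):
        k=m.astype(np.uint8)*1;B,l=blobs(k,(360,268,384,286),3)
        ys,xs=np.where(l>0)
        P=np.array([onz("top",(x,y),.024)-o for x,y in zip(xs,ys)]);a=P@ex*1e3;b=P@ey*1e3;w=h[ys,xs,1]
        print(yaw,n,len(xs),"x",np.average(a,weights=w).round(2),a.min().round(1),a.max().round(1),"y",b.min().round(1),b.max().round(1),np.polyfit(b,a,1).round(3) )
print(h[272:286,363:384,0]);print(h[272:286,363:384,1])
E
```

```text
12.8 yel 31 x -134.21 -137.2 -130.7 y 21.8 37.8 [ 5.10000e-02 -1.35697e+02]
12.8 red 52 x -137.44 -142.6 -113.4 y 40.2 58.6 [ 1.11000e-01 -1.42842e+02]
13.2 yel 31 x -134.0 -137.0 -130.4 y 22.7 38.7 [ 5.70000e-02 -1.35713e+02]
13.2 red 52 x -137.09 -142.2 -113.0 y 41.2 59.6 [ 1.13000e-01 -1.42687e+02]
13.6 yel 31 x -133.79 -136.8 -130.2 y 23.7 39.7 [ 6.30000e-02 -1.35733e+02]
13.6 red 52 x -136.73 -141.8 -112.6 y 42.1 60.6 [ 1.14000e-01 -1.42527e+02]
[[17 18 18 18 17 17 17 18 17 17 17 19 20 20 18 19 17 18 19 17 11]
 [14 17 18 18 18 18 18 17 17 16 17 18 20 20 20 18 17 16 17 20 14]
 [12 18 18 18 18 18 18 17 17 16 17 18 23 30 18 18 18 18 18 20 14]
 [ 7 16 18 18 18 18 17 18 18 17 17 17 19 16 17 18 18 18 18 18 17]
 [ 5 15 18 17 17 18 18 17 18 17 17 17 17 18 17 18 18 19 18 16 16]
 [ 3 14 18 17 17 17 18 17 17 17 17 17 18 19 19 19 19 19 18 18 17]
 [ 3 11 16 17 17 15 12 10 11 16 18 18 19 19 19 19 19 19 18 18 13]
 [ 4  5  9 10  9  6  4  3  5 14 18 16 17 18 19 19 18 17 17 18 10]
 [ 3  2  2  3  2  1  1  1  2  8 11 10 11 17 18 18 17 17 17 17 20]
 [ 3  1  1  1  1  1  1  1  1  3  5  7 10 17 23 21 1
[... 826 characters left out ...]
0  48  47  53  67  74  74  77  94 129 181 199 198 196 191 179
  162 117  38]
 [147 103  82  78  84 101 133 146 133 110 114 130 157 176 164 154 130  98
   81  59  18]
 [170 172 162 155 168 184 197 198 179 138 123 121 104  84  72  66  57  40
   35  34  23]
 [182 197 200 201 204 204 205 205 200 168 124  92  58  29  20  20  28  19
    6  16  34]
 [180 199 206 207 204 206 205 205 202 154  77  52  42  27  15  15  24  11
    1   2  20]
 [182 195 205 207 207 200 195 188 173 117  61  47  42  30  16  15  23  13
    1   1   8]
 [175 188 202 198 180 151 130 110  87  67  51  46  44  32  18  14  19  24
    3   1   3]
 [171 181 180 141  92  72  65  59  52  46  44  45  44  36  20  14  16  29
    8   2   8]]
```

```bash
python3 -m handwheel '[{"fingers":0.0,"xyz":[0,-0.002,0],"twist":0},{"fingers":0.0,"xyz":[0,-0.001,0],"twist":0},{"fingers":0.0,"xyz":[0,0,0],"twist":0},{"fingers":0.0,"xyz":[0,0,0],"twist":0},{"fingers":0.0,"xyz":[0,0,0],"twist":0},{"fingers":0.0,"xyz":[0,0,0],"twist":0}]'
python3 - <<'E'
from h import *
t=viewer.read_camera("top")[:,:,::-1];s=viewer.read_camera("side")[:,:,::-1];cv2.imwrite("pics/t8.png",t)
h=cv2.cvtColor(t,40).astype(int);S=h[...,1]
ex=np.array([np.cos(np.radians(13.2)),np.sin(np.radians(13.2)),0]);o=onz("top",(378.56,196.7),.05)
for n,cols in(("red",range(366,371)),("yel",range(374,381))):
    for c in cols:
        w=np.clip(S[273:288,c]-70,0,None)*1.;v=(w*np.arange(273,288)).sum()/w.sum()
        print(n,c,v.round(2),((onz("top",(c,v),.024)-o)@ex*1e3).round(2))
p=sense();print("pull",(p["position"]-[.532,.0212,.0406])@ex,p["wrist_force"],p["finger_force"])
cv2.imwrite("pics/z8.png",np.hstack([cv2.resize(s[190:280,310:400],(480,480),interpolation=2),cv2.resize(t[255:300,355:385],(320,480),interpolation=2)]))
E
```

```text
t: 14.1
position: [0.5009, 0.0136, 0.0406]
tool_rot: [0.001, 0.619, 0.786, 0.002]
wrist_force: [8.6, 4.6, -7.8]
gripper_width: 0.0111
finger_force: 58.8
red 366 282.42 -137.87
red 367 282.08 -137.67
red 368 281.74 -137.46
red 369 281.48 -137.4
red 370 281.32 -137.52
yel 374 280.11 -136.97
yel 375 279.66 -136.58
yel 376 279.65 -136.95
yel 377 279.27 -136.69
yel 378 279.02 -136.64
yel 379 278.99 -136.97
yel 380 278.83 -137.07
pull -0.03203658459635074 [ 9.4918072   3.14206995 -7.65490349] 58.80204498767853
```

View pics/z8.png

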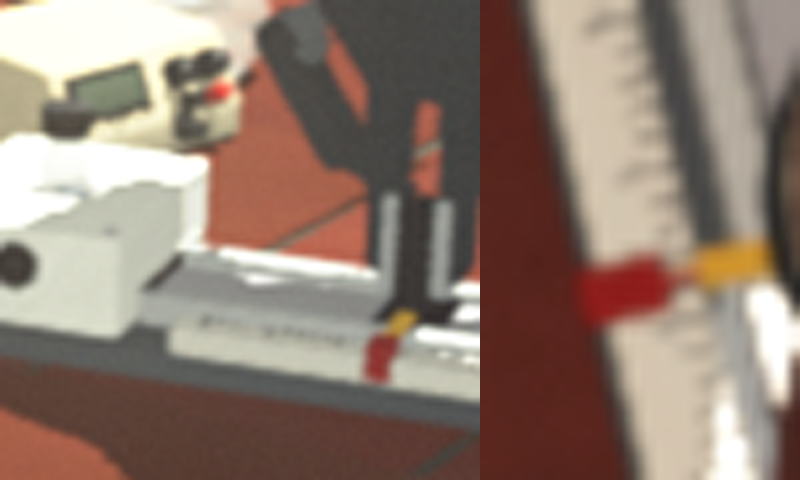

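The pointer and marker are in line to about 0.7 mm and the vial still stands in the well. I'll pull a last 0.6 mm, hold, and hand in.

```bash
python3 -m handwheel '[{"fingers":0.0,"xyz":[0,-0.0006,0],"twist":0},{"fingers":0.0,"xyz":[0,0,0],"twist":0},{"fingers":0.0,"xyz":[0,0,0],"twist":0},{"fingers":0.0,"xyz":[0,0,0],"twist":0},{"fingers":0.0,"xyz":[0,0,0],"twist":0},{"fingers":0.0,"xyz":[0,0,0],"twist":0}]' && python3 -c "
from bench import ticket;print(ticket.sign_off())"
```

```text
t: 14.8
position: [0.5004, 0.0134, 0.0407]
tool_rot: [0.001, 0.619, 0.786, 0.002]
wrist_force: [9.3, 3.7, -8.2]
gripper_width: 0.0112
finger_force: 58.6
the job is handed in; nothing more can be done
None
```

I handed the job in at 14.8 s of robot time: the blue vial stands released in the well, and the gripper is still holding the shutter with the pointer measured within about 1 mm of the red marker; no verdict came back.

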